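# Seat a wrapped bar in the vacuum nest and pump up its holding vacuum

## Task

Using only the fingertips, slide the wrapped soap bar lying flat on the aluminium vacuum nest forward between its two side rails until it is flush against the end stop. Then pump the red plunger, letting it spring right back after every press, until the orange indicator pin stands fully out with the whole green band at its foot showing, and come clear. Do not pick up the bar, do not start pumping before it is home, do not touch the pin, and leave the other things on the table alone.

Things in the scene. Friction and masses are not known exactly. Their poses are not given: they have to be found in the camera images.
- nest: fixed vacuum nest: an aluminium plate, its top 8 mm above the table. Origin on the table; x points along the slide direction to the end stop (away from the robot, within 23 degrees), y to the left, z up; the plate spans x -125 to 100, y -69 to 163 mm. A thin copper pipe, 27 mm high, lies at x 50, y 75 to 101 mm
- home (a point): where the bar's centre is when home: nest x +40, y 0, z 21 mm. In the nest's frame the dark steel end stop's face is at x +80 mm, 20 mm high above the plate; the two dark steel side rails, 14 mm high, have inner faces at y -38 and +38 mm, from x +20 mm to the stop, with flared lead-ins that begin at x -6 mm
- pump_top (a point): middle of the top face of the blue pump housing at the nest's left, 128 x 48 mm (nest x -69 to 59, y 101 to 149 mm), top 52 mm above the table. The red plunger is at its near end (nest x -45, y 125), the indicator pin at its far end (nest x +35, y 125)
- soap_bar: cream wrapped soap bar, 80 x 68 x 26 mm, 0.13 kg, loose, lying flat on the nest's plate 40 to 65 mm short of the end stop, 80 mm side along the slide direction. Its x axis lies along the 80 mm side, its y axis points up; its origin is not at its centre: use bar_center
- bar_center (a point): centre of the soap bar (its top is 13 mm above, its near end face 40 mm behind along the bar's x axis). With the bar home this point is at nest x = +40 mm, y = 0, z = 21 mm
- knob_top (a point): centre of the flat top of the red mushroom knob (28 mm across, 10 mm thick) on the plunger; 81 mm above the table when up; moves with the plunger; z up
- plunger (a joint): plunger travel in m: 0 = up (released), 0.016 = pressed fully down. A spring pushes it up, 4 N at the top to 9 N at the bottom. A press under about 11 mm may raise nothing; the pin rises as the plunger then springs back up, by about 9 mm for a full press and full return (the first one anything from 3 to 15 mm)
- pin_travel (a joint): how far the indicator pin has risen, in m: 0 = in (its tip 2 mm above the housing), 0.040 = fully out. It stays where it is between strokes; it starts somewhere between 0 and 0.013, so 3 to 6 full strokes are needed; more strokes do no harm
- indicator_pin: the indicator pin, a 10 mm thick upright rod, orange, with a 10 mm green band at its foot which comes fully into view only when the pin is fully out. Its origin is on its axis, 52 mm below the top of the housing when in. Not to be touched
- pin_tip (a point): the tip of the indicator pin; 54 mm above the table when in, 94 mm when fully out
- glue_stick: bystander: standing glue stick, orange and white, 27 mm thick, 97 mm high, on the table left of the pump; origin at the centre of its foot
- tape_roll: bystander: roll of packing tape lying flat, 108 mm across, 48 mm high; origin at the centre of its underside
- soap_stack: bystander: stack of three wrapped bars in one piece, 84 x 71 x 80 mm; origin at the centre of its underside
Mind the look-alikes: they are no part of the job. What is shaped like the soap_bar but turquoise is not meant.

How it is judged:
On the way, in this order (a step that is already met when the one before it is completed fails the run):
1. the bar is flush against the end stop (x of bar_center in the frame of nest above 0.0365 m and y of bar_center in the frame of nest between -0.006 and 0.006 m and angle between the x axis of soap_bar and the x axis of nest, either way round below 0.12 rad and z of bar_center in the frame of nest below 0.025 m and angle between soap_bar's own y axis and vertical below 0.1 rad), for 0.2 s.
2. the plunger is pressed (value of joint plunger above 0.01 m).
3. the indicator pin is fully out (value of joint pin_travel above 0.0375 m), for 0.2 s.
At the end, for the whole second after the job is handed in: bar flat and at rest, within 3.5 mm of the end stop, within 6 mm of the rails' middle line and 0.12 rad of straight; pin at least 37.5 of its 40 mm out; plunger back up (under 2 mm); bystanders within 15 mm of where they stood (all of step 1 and value of joint pin_travel above 0.0375 m and value of joint plunger below 0.002 m and linear speed of soap_bar below 0.01 m/s and distance of each of glue_stick, tape_roll, soap_stack from where it was at the start of the episode below 0.015 m); the robot touches nothing.
It fails at once if the bar is lifted or tipped (z of bar_center in the frame of nest above 0.029 m or angle between soap_bar's own y axis and vertical above 0.25 rad).
It fails at once if the plunger is pumped (pressed over 8 mm) while the bar is not home (value of joint plunger above 0.008 m and not (x of bar_center in the frame of nest above 0.0365 m and y of bar_center in the frame of nest between -0.006 and 0.006 m and angle between the x axis of soap_bar and the x axis of nest, either way round below 0.12 rad and z of bar_center in the frame of nest below 0.025 m and angle between soap_bar's own y axis and vertical below 0.1 rad)).
It fails at once if the indicator pin is touched (contact force between any of the fingers, the arm and indicator_pin above 0.5 N).
It fails at once if a bystander is moved (distance of any of glue_stick, tape_roll, soap_stack from where it was at the start of the episode above 0.02 m).
It also fails if it takes over 51 s, if anything falls off the work surface, if the arm or the gripper's body presses on something with over 40 N, if the wrist force passes 120 N, or if a joint passes its speed limit or range.

## Robot

A 7-joint arm with a two-finger parallel gripper is mounted at the origin on a cart in front of the work surface, level with it; the furniture and walls round the work are solid. World frame = base frame: x ahead of the robot, y to its left, z up, the work surface at z = 0. Lengths are in m, angles in rad, forces in N, time in s.
With the tool pointing down it reaches from about 0.425 to 0.825 m from the base axis. Payload 3.6 kg.
Tool frame: the origin (TCP) lies at the very end of the fingers, on their centre line; the grasp point (between the pads) lies 19 mm behind it (bot.tcp_to_grasp is the z of the grasp point in the tool frame, in m); z points along the fingers, y is the line along which they close (so a half turn about z gives the same grasp; the last joint's range is limited). The gripper opens to 93 mm and grips with 3 to 60 N. Pads are 15 mm wide; open, the fingers measure 128 mm over their backs; the gripper's body (75 mm by 188 mm) begins 65 mm behind the grasp point.
Start: joints at [1.169, 0.615, -0.013, 1.423, 0.008, 1.103, -0.04], TCP at [0.238, -0.605, 0.219] pointing down, gripper open.
Joint ranges: [-3.12, 3.12], [-0.3, 2.06], [-1.34, 1.32], [0.26, 2.42], [-1.36, 4.5], [0.01, 1.98], [-2.84, 2.84]. Speed limits (rad/s): [2.79, 2.79, 3.14, 3.14, 3.14, 3.14, 3.14].

## Interface

Orientations are given as a 3x3 rotation matrix whose columns are the frame's x, y, z axes.
In Python, from plant import bot, kinematics, cams gives the robot as it stands. Calls block until the motion is done:
- bot.move_to(position, orientation): joint-space move of the TCP to a pose.
- bot.servo_line(position, max_speed=0.15, attitude=None, stop_force=None): straight line of the TCP; attitude=None keeps the orientation; max_speed is the mean speed in m/s. With stop_force (N) it stops when the force on the tool has changed by that much, and returns True; else False.
- bot.move_j(angles): joint-space move.
- bot.move_gripper(opening, newtons=None): opening from 0.0 (shut) to 1.0 (fully open); newtons is the grip in N (None keeps the last); returns when the fingers have stopped.
- bot.wait(seconds).
- kinematics.ik(position, orientation): joint angles nearest the present ones, or None.
- cams.get_image(name): name is "scene" or "top" or "wrist"; returns (picture, depth): 480x640x3 uint8, blue, green, red; 480x640 float32, m along the optical axis (not along the pixel's ray), 0 where there is no reading.
- cams.camera_model(name): a dict with "vfov" (degrees; the focal length in pixels is half the picture's height over the tangent of half this angle, whatever the lens; pixels are square), "cx", "cy" (the principal point, pixels), "position" and "rotation" of the camera in the world; the wrist camera has in their place "hand_eye" (4x4, takes a point from camera to tool coordinates, whose origin is the TCP and whose axes are the flange's). Camera axes: x right, y down, z forward; pixel columns grow to the right and rows downward; lengths in m; the calibration is good to about 2 mm. A picture is of the moment at which its call begins: read the wrist's pose just before it. camera_model takes no time and is no camera call.
A pose or a line that the arm cannot do raises bot.MotionError and nothing moves.
- bot.hand_in(): hands the job in; it is judged then, once.
Readings, each from a call of its own:
- bot.current_clock(): time.
- bot.current_q(): joint angles.
- bot.current_dq(): joint speeds.
- bot.current_effort(): joint torques, N m.
- bot.current_tcp_pos(): TCP position.
- bot.current_eef_rot(): TCP orientation.
- bot.current_ft_force(): force on the tool from outside, world axes, zero at the start.
- bot.current_ft_torque(): the same for the moment, N m.
- bot.current_finger_gap(): opening from 0.0 (shut) to 1.0 (fully open).
- bot.current_gripper_force(): force on a finger pad.
Only numpy, scipy, OpenCV 4.12 (cv2) and the standard library are available. Lean on these libraries where they do the work, as an engineer would, in place of code of your own. Each camera call takes 0.05 s, during which the arm holds its last target. There are 200 camera calls.

## Working session

There is one attempt and no reset: what is moved stays moved. The work goes in short steps, each a Python script; the robot and the scene stay as the last script left them, time stands still between calls to the robot, and variables do not carry over. Pictures are saved under pics/ and viewed, at most 10 in all, crops included, and the job is handed in when it is done.

```bash
mkdir -p pics; ls
cat > h.py <<'E'
import numpy as np, cv2
from plant import bot, kinematics, cams
def unproj(name,m,uv,d):
    f=240/np.tan(np.radians(m['vfov'])/2)
    u,v=uv
    p=np.array([(u-m['cx'])/f*d,(v-m['cy'])/f*d,d])
    return np.array(m['rotation'])@p+np.array(m['position'])
E
python3 - <<'E'
from h import *
print(bot.current_clock())
for n in("top","scene"):
    im,d=cams.get_image(n); cv2.imwrite(f"pics/{n}.png",im); np.save(f"{n}.npy",d); print(n,cams.camera_model(n))
E
```

```text
pics
0.0
top {'vfov': 42.73484502361051, 'cx': 312.06548244350836, 'cy': 234.86676029911646, 'position': array([0.30826954, 0.28366725, 1.50214669]), 'rotation': array([[ 0.02206722, -0.98402769,  0.17664243],
       [-0.99956677, -0.02515784, -0.01527576],
       [ 0.01947572, -0.17622881, -0.98415654]])}
scene {'vfov': 53.71029164863301, 'cx': 320.5615186827179, 'cy': 244.90322761150887, 'position': array([-0.0185287 ,  0.55887814,  0.84738734]), 'rotation': array([[-0.45671944, -0.66661812,  0.58909052],
       [-0.88953487,  0.35085859, -0.29261915],
       [-0.01162224, -0.65766141, -0.753224  ]])}
```

View pics/top.png

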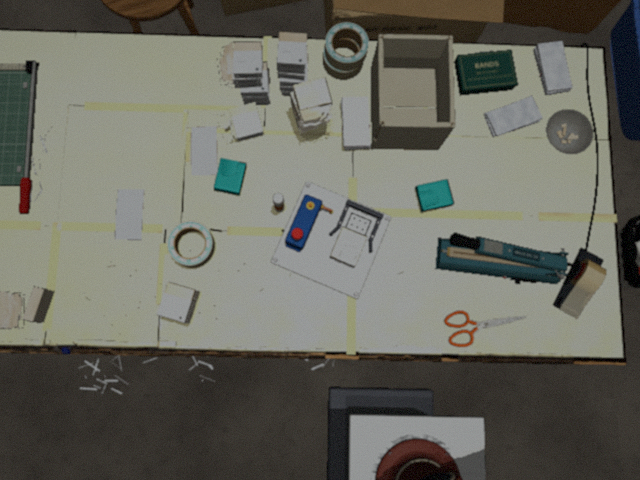

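View pics/scene.png

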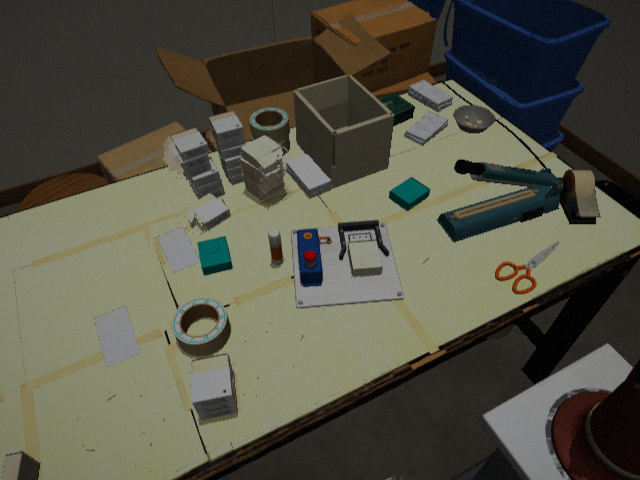

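Top view: the nest plate has corners at about (307,183), (390,216), (357,298) and (272,262). On it are the blue pump (303,223) with its red knob (297,234) and the pin (310,206). There are three bar-like candidates: the cream bar on the plate at (348,247), and turquoise ones at (230,176) and (434,195). The cream bar is the one meant, as it lies on the plate in front of the rails. I'll confirm that in an enlarged crop.

Run:
```python
from h import *
im=cv2.imread("pics/top.png"); c=im[170:310,260:400]
cv2.imwrite("pics/crop.png",cv2.resize(c,None,fx=4.2,fy=4.2,interpolation=cv2.INTER_CUBIC))
d=np.load("top.npy"); m=cams.camera_model("top")
for uv in [(307,186),(386,217),(357,294),(275,262),(297,234),(310,206),(303,222),(348,247),(352,222)]:
    print(uv,unproj("top",m,uv,d[uv[1],uv[0]]).round(4))
```

```text
(307, 186) [0.6992 0.276  0.0136]
(386, 217) [0.6248 0.0782 0.0155]
(357, 294) [0.4327 0.1481 0.0112]
(275, 262) [0.5058 0.3496 0.0136]
(297, 234) [0.565  0.2971 0.0785]
(310, 206) [0.6382 0.2678 0.0575]
(303, 222) [0.5992 0.2837 0.0537]
(348, 247) [0.544  0.1731 0.0346]
(352, 222) [0.6117 0.1618 0.0068]
```

View pics/crop.png

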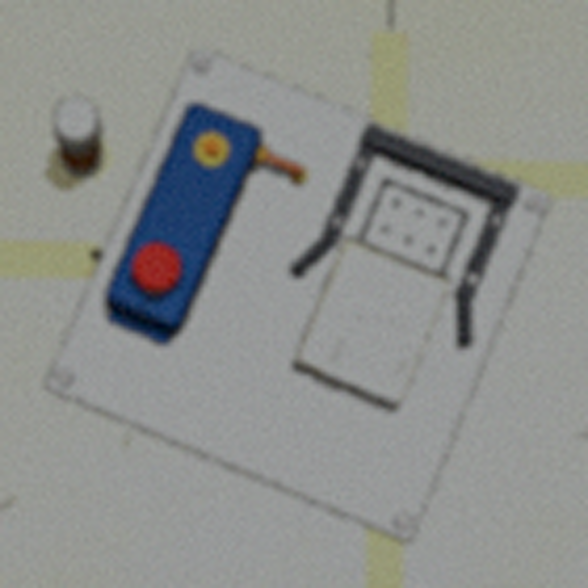

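The crop confirms the cream bar sits between the flared rails on the plate, with the near end around (348,383), the stop at (440,165), the knob at (157,268) and the pin ring at (211,149). Next I'll fit the nest pose.

```bash
cat >> h.py <<'E'
def plane(m,uv,z):
    a=unproj(0,m,uv,1.0); c=np.array(m['position'])
    return c+(a-c)*(z-c[2])/(a[2]-c[2])
def fit(N,W):   # nest xy -> world xy, returns theta,t,resid
    N,W=np.array(N,float),np.array(W,float)
    a,b=N-N.mean(0),W-W.mean(0)
    th=np.arctan2((a[:,0]*b[:,1]-a[:,1]*b[:,0]).sum(),(a*b).sum())
    R=np.array([[np.cos(th),-np.sin(th)],[np.sin(th),np.cos(th)]])
    t=W.mean(0)-R@N.mean(0)
    return th,R,t,N@R.T+t-W
E
python3 - <<'E'
from h import *
m=cams.camera_model("top")
C=lambda p:np.array(p)/4.2+[260,170]-0.38
pts=[((193,50),.008,(.1,.163)),((552,200),.008,(.1,-.069)),((410,543),.008,(-.125,-.069)),((45,385),.008,(-.125,.163)),((157,268),.081,(-.045,.125)),((211,149),.054,(.035,.125))]
W=[plane(m,C(p),z)[:2] for p,z,_ in pts]
th,R,t,r=fit([n for *_,n in pts],W); print(th,t,(r*1000).round(1))
B=np.array([plane(m,C(p),.034)[:2] for p in [(345,240),(450,282),(397,405),(297,362)]])
Bn=(B-t)@R; print("bar nest",(Bn*1000).round(1),Bn.mean(0)*1000, np.linalg.norm(B-np.roll(B,1,0),axis=1))
d=np.load("top.npy"); 
h=[(unproj(0,m,(u,v),d[v,u])) for u in range(330,610,6) for v in range(150,350,6) if d[v,u]>0]
h=np.array(h); h=h[h[:,0]<.85]; print("highest",h[h[:,2].argsort()[-6:]].round(3))
np.savez("nest0.npz",th=th,t=t)
E
```

```text
-0.3823939423887031 [0.56111573 0.16487988] [[ 2.5 -1. ]
 [ 2.  -0.9]
 [-1.6  0.4]
 [-2.1  1.4]
 [ 0.1  0.5]
 [-1.  -0.4]]
bar nest [[ 21.3  34.4]
 [ 22.6 -31.1]
 [-55.9 -30.3]
 [-55.7  32.2]] [-16.92648308   1.32937803] [0.07702478 0.06550887 0.07852136 0.06249499]
highest [[ 0.539 -0.073  0.204]
 [ 0.537 -0.033  0.207]
 [ 0.551 -0.059  0.208]
 [ 0.536 -0.057  0.215]
 [ 0.549 -0.044  0.217]
 [ 0.535 -0.043  0.22 ]]
```

```bash
cat >> h.py <<'E'
def load(f="nest0.npz"):
    z=np.load(f); th=float(z['th']); return th,np.array([[np.cos(th),-np.sin(th)],[np.sin(th),np.cos(th)]]),z['t']
def Rtool(th,s=1):  # z down, y along +-nest y
    c,sn=np.cos(th),np.sin(th); y=s*np.array([-sn,c,0]); z=np.array([0,0,-1.]); return np.column_stack([np.cross(y,z),y,z])
E
python3 - <<'E'
from h import *
th,R,t=load(); print(bot.current_eef_rot().round(2)); print(cams.camera_model("wrist"))
for s in(1,-1):
    for x,y,z in [(-.085,0,.017),(-.085,0,.35),(-.085,0,.3),(-.045,.125,.06)]:
        q=kinematics.ik(np.r_[R@[x,y]+t,z],Rtool(th,s)); print(s,x,z,None if q is None else np.round(q,2))
for z in(.35,.4):
    q=kinematics.ik(np.array([.238,-.605,z]),bot.current_eef_rot()); print(z,None if q is None else np.round(q,2))
E
```

```text
[[ 0.93  0.37 -0.  ]
 [ 0.37 -0.93  0.  ]
 [-0.   -0.   -1.  ]]
{'vfov': 71.17535448011728, 'cx': 321.3574203863186, 'cy': 237.80688888757865, 'hand_eye': array([[ 2.41227242e-04, -9.56258671e-01, -2.92522300e-01,
         8.16842932e-02],
       [ 9.99999675e-01,  5.58942586e-06,  8.06373483e-04,
         1.30754184e-03],
       [-7.69466603e-04, -2.92522400e-01,  9.56258361e-01,
        -1.66127489e-01],
       [ 0.00000000e+00,  0.00000000e+00,  0.00000000e+00,
         1.00000000e+00]])}
1 -0.085 0.017 [-0.12  0.76 -0.48  1.97  0.64  0.56  0.15]
1 -0.085 0.35 [ 0.27  0.49 -1.12  1.55  0.44  1.38  0.3 ]
1 -0.085 0.3 [ 0.28  0.55 -1.16  1.65  0.52  1.29  0.22]
1 -0.045 0.06 [-0.17  0.85 -0.63  1.6   0.61  0.89  0.16]
-1 -0.085 0.017 [-0.52  0.72  0.14  1.99 -0.21  0.45 -2.18]
-1 -0.085 0.35 [-0.    0.36 -0.62  1.56  0.21  1.3  -2.6 ]
-1 -0.085 0.3 [-0.07  0.38 -0.52  1.65  0.2   1.16 -2.59]
-1 -0.045 0.06 [-0.57  0.77  0.08  1.62 -0.09  0.76 -2.4 ]
0.35 [ 1.17  0.54 -0.01  1.19  0.    1.41 -0.04]
0.4 [ 1.16  0.53 -0.    1.07  0.    1.54 -0.04]
```

Run:
```python
from h import *
th,R,t=load()
bot.servo_line(np.array([.238,-.605,.36]),max_speed=.25)
bot.move_to(np.r_[R@[-.07,.05]+t,.32],Rtool(th))
print(bot.current_clock(),bot.current_tcp_pos())
p,Re=bot.current_tcp_pos(),bot.current_eef_rot()
im,d=cams.get_image("wrist"); m=cams.camera_model("wrist"); H=np.array(m['hand_eye'])
m['rotation']=Re@H[:3,:3]; m['position']=p+Re@H[:3,3]
import pickle; pickle.dump((m,d),open("w1.pkl","wb")); cv2.imwrite("pics/w1.png",im)
```

```text
3.925 [0.51545924 0.2364338  0.31980529]
```

View pics/w1.png

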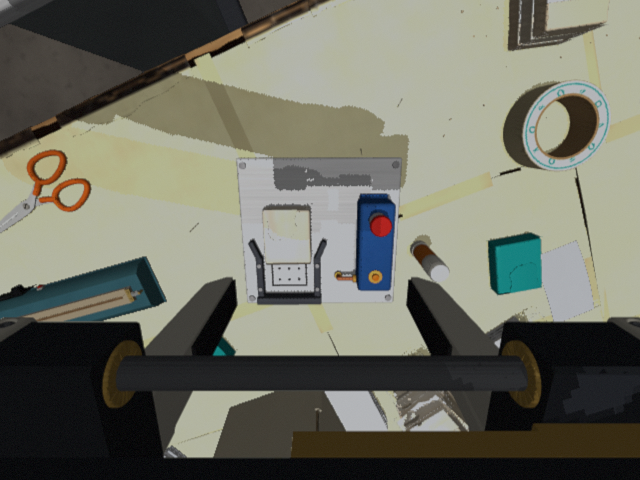

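Run:
```python
from h import *
c=cv2.imread("pics/w1.png")[150:310,225:410]
cv2.imwrite("pics/w1c.png",cv2.resize(c,None,fx=3.7,fy=3.7,interpolation=cv2.INTER_CUBIC))
```

```text
(no output)
```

View pics/w1c.png

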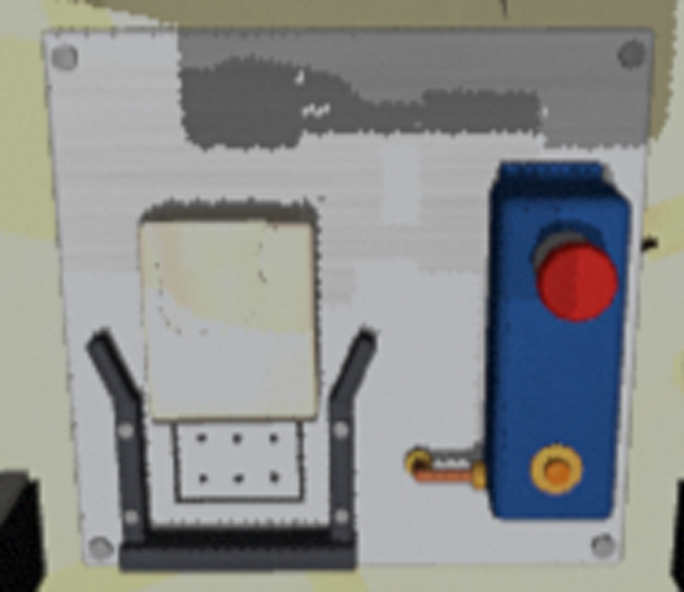

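The wrist crop shows the plate corners at (43,29), (654,30), (622,563) and (85,565), the knob at (577,282) and the pin at (556,469). The bar's top face spans (141,222) to (316,418).

Run:
```python
from h import *
import pickle; m,d=pickle.load(open("w1.pkl","rb"))
C=lambda p:(np.array(p)+.5)/3.7-.5+[225,150]
pts=[((622,563),.008,(.1,.163)),((85,565),.008,(.1,-.069)),((43,29),.008,(-.125,-.069)),((654,30),.008,(-.125,.163)),((577,282),.081,(-.045,.125)),((556,469),.054,(.035,.125))]
W=[plane(m,C(p),z)[:2] for p,z,_ in pts]
th,R,t,r=fit([n for *_,n in pts],W); print(th,t,(r*1000).round(1))
B=np.array([plane(m,C(p),.034)[:2] for p in [(316,416),(153,420),(141,224),(318,221)]])
Bn=(B-t)@R; print((Bn*1000).round(1),Bn.mean(0)*1000)
th0,R0,t0=load(); print("knob", W[4],R@[-.045,.125]+t,R0@[-.045,.125]+t0)
np.savez("nest.npz",th=(th+th0)/2,t=(t+t0)/2); print((th+th0)/2,(t+t0)/2)
```

```text
-0.37982622579872 [0.56438529 0.16132585] [[ 1.   0. ]
 [ 0.3 -1.9]
 [-0.8 -1.1]
 [-1.1  1.9]
 [ 0.5  0.7]
 [ 0.   0.4]]
[[ 21.1  33.6]
 [ 22.5 -30.1]
 [-55.5 -30.4]
 [-56.4  35.4]] [-17.09467702   2.13839907]
knob [0.56842944 0.29344389] [0.56893736 0.29410115] [0.56600872 0.29764305]
-0.38111008409371155 [0.56275051 0.16310287]
```

Run:
```python
from h import *
th,R,t=load("nest.npz")
P=lambda x,y,z:np.r_[R@[x,y]+t,z]
bot.move_gripper(.32)
bot.move_to(P(-.09,.0015,.10),Rtool(th))
bot.servo_line(P(-.09,.0015,.017),max_speed=.12)
print(bot.current_clock(),bot.current_ft_force())
s=bot.servo_line(P(.006,.0,.017),max_speed=.05,stop_force=8)
p=bot.current_tcp_pos(); print(s,((p[:2]-t)@R*1000).round(1),p,bot.current_ft_force(),bot.current_clock())
```

```text
6.825 [-0.45301206 -0.25993727  0.61244383]
True [-7.7 -0.3] [0.55545042 0.16565722 0.0164041 ] [ 0.02167265 -0.60067521 -1.01954298] 8.3083
```

Run:
```python
from h import *
import pickle
th,R,t=load("nest.npz")
P=lambda x,y,z:np.r_[R@[x,y]+t,z]
s=bot.servo_line(P(.004,.0,.017),max_speed=.03,stop_force=10)
p=bot.current_tcp_pos(); print(s,((p[:2]-t)@R*1000).round(1),bot.current_ft_force())
bot.servo_line(P(-.05,0,.017),max_speed=.12)
bot.servo_line(P(-.06,.03,.22),max_speed=.25)
p,Re=bot.current_tcp_pos(),bot.current_eef_rot()
im,d=cams.get_image("wrist"); m=cams.camera_model("wrist"); H=np.array(m['hand_eye'])
m['rotation']=Re@H[:3,:3]; m['position']=p+Re@H[:3,3]
pickle.dump((m,d),open("w2.pkl","wb")); cv2.imwrite("pics/w2.png",im); print(bot.current_clock())
```

```text
True [-7.8 -1.1] [ 0.55964125 -0.03891205  0.11655485]
10.125
```

View pics/w2.png

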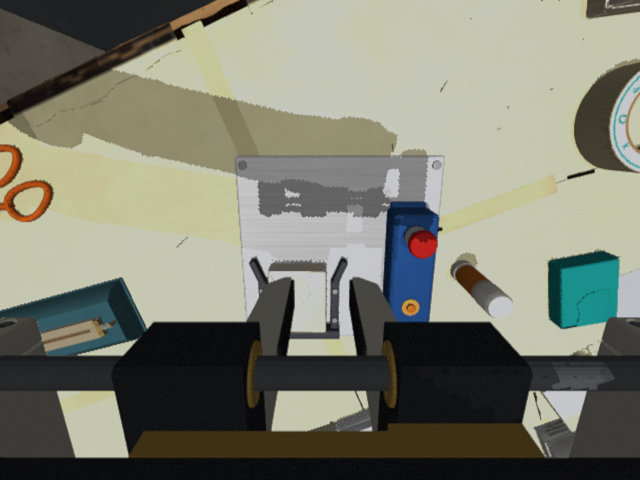

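The bar now lies between the rails with its near top edge at about row 272 (cols 270–327) and its far end at the stop, around row 333. The knob is at (422,244) and the pin at (410,308). I'll check the numbers.

Run:
```python
from h import *
import pickle; m,d=pickle.load(open("w2.pkl","rb"))
th,R,t=load("nest.npz")
for uv,z in [((270,273),.034),((327,272),.034),((422,244),.081),((410,308),.054),((237,157),.008),((444,157),.008)]:
    w=plane(m,uv,z); print(uv,w.round(4),((w[:2]-t)@R*1000).round(1))
im=cv2.imread("pics/w2.png")[235:345,240:350]
cv2.imwrite("pics/w2c.png",cv2.resize(im,None,fx=5,fy=5,interpolation=cv2.INTER_CUBIC))
```

```text
(270, 273) [0.5563 0.1316 0.034 ] [  5.7 -31.7]
(327, 272) [0.5789 0.1918 0.034 ] [ 4.3 32.6]
(422, 244) [0.5676 0.2928 0.081 ] [-43.7 122.2]
(410, 308) [0.6441 0.2636 0.054 ] [ 38.2 123.6]
(237, 157) [0.4261 0.146  0.008 ] [-120.5  -66.7]
(444, 157) [0.5103 0.3567 0.008 ] [-120.7  160.2]
```

View pics/w2c.png

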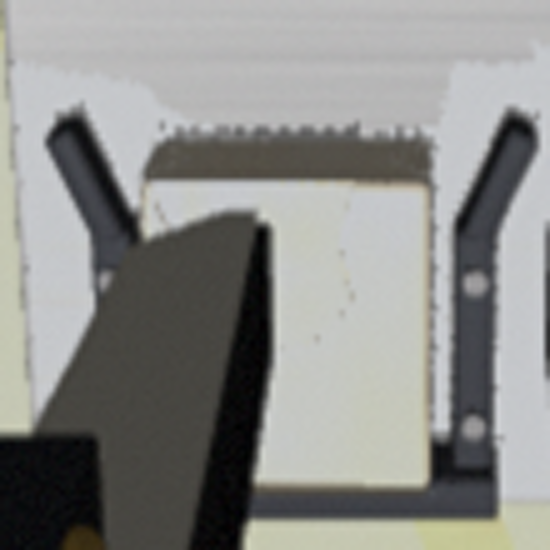

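Bar home and flush at the stop. Now I'll pump with the fingers closed.

Run:
```python
from h import *
th,R,t=load("nest.npz")
k=np.array([.5675,.2945])
bot.move_gripper(0.0)
bot.servo_line(np.r_[k,.2],max_speed=.25)
bot.servo_line(np.r_[k,.088],max_speed=.15)
for i in range(6):
    s=bot.servo_line(np.r_[k,.0635],max_speed=.06,stop_force=25)
    bot.wait(.1); z=bot.current_tcp_pos()[2]; f=bot.current_ft_force()[2]
    bot.servo_line(np.r_[k,.088],max_speed=.06); bot.wait(.15)
    print(i,s,round(z,4),round(f,1),round(bot.current_clock(),1))
bot.servo_line(np.r_[k,.2],max_speed=.2)
bot.servo_line(np.r_[R@[-.16,.06]+t,.25],max_speed=.3)
im,d=cams.get_image("scene"); a=im[200:310,270:410]
im2,d2=cams.get_image("top"); b=im2[185:295,270:410]
cv2.imwrite("pics/end.png",cv2.resize(np.hstack([a,b]),None,fx=2.85,fy=2.85,interpolation=cv2.INTER_CUBIC))
print(bot.current_clock(),bot.current_tcp_pos())
```

```text
0 False 0.0656 7.5 13.6
1 False 0.0654 10.6 15.0
2 False 0.0654 10.4 16.3
3 False 0.0654 11.0 17.7
4 False 0.0654 11.5 19.1
5 False 0.0654 10.4 20.4
21.85 [0.43798908 0.2773122  0.2485423 ]
```

View pics/end.png

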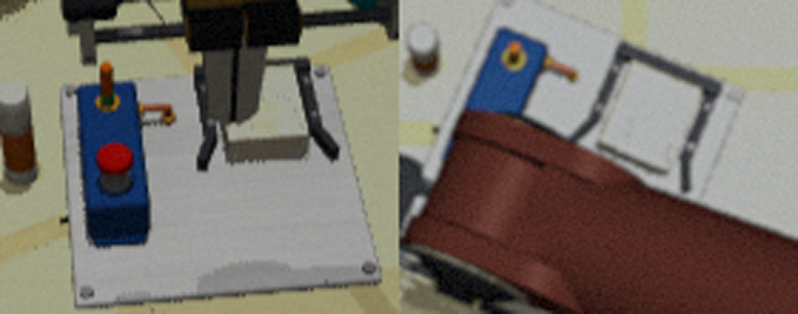

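Run:
```python
from h import *
th,R,t=load("nest.npz"); m=cams.camera_model("scene"); f=240/np.tan(np.radians(m['vfov'])/2)
for z in(.052,.062,.085,.094):
    c=np.array(m['rotation']).T@(np.r_[R@[.035,.125]+t,z]-m['position']); print(z,(f*c[:2]/c[2]+[m['cx'],m['cy']]).round(1))
im,d=cams.get_image("scene"); 
cv2.imwrite("pics/pin.png",cv2.resize(im[210:250,285:335],None,fx=12,fy=12,interpolation=cv2.INTER_NEAREST))
```

```text
0.052 [306.5 236.2]
0.062 [306.3 233.2]
0.085 [306.  226.2]
0.094 [305.8 223.3]
```

View pics/pin.png

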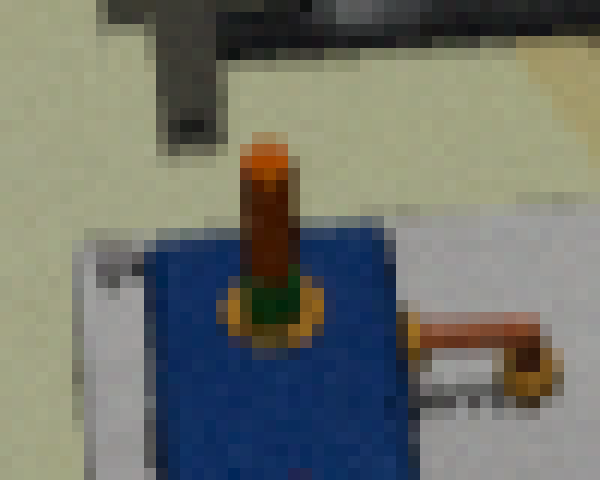

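The pin tip's top face is at rows ~221–224, against 223.3 expected for fully out. The green band is fully in view at rows ~233–236, the plunger is up and the arm is clear.

```bash
python3 -c "
from plant import bot
print(bot.hand_in(),bot.current_clock())"
```

```text
the job is handed in; nothing more can be done
the job is handed in; nothing more can be done
```

The job is handed in, verdict not shown: the bar was slid home against the end stop, six full strokes raised the pin fully out with its green band showing, the plunger is back up and the arm is clear.

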